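# Sort the loose power parts into their trays

### The job

Sort the four parts lying on the right of the test jig into the three grey trays on its left, each into the tray where one of its own kind already lies: one transformer, two power modules and one green terminal block. The cream module must first be pulled up out of its snap-in holder against the sprung catches. Leave what already lies in the trays there, set every part down inside its tray, and do not shift or knock over the bottle, the bobbin, the roll of tape or the tweezers.

Things in the scene. Friction and masses are not known exactly. Their poses are not given: they have to be found in the camera images.
- tray_transformer: open grey tray, outside 168 x 120 x 40 mm, walls and floor 4 mm thick (inside 160 x 112 mm), fixed (on a mat 3 mm thick); origin: centre of its underside, x along its length, y across, z up. One transformer lies in it already, near its +x end. The three trays look alike; which stands where changes
- tray_module: open grey tray, outside 168 x 120 x 40 mm, walls and floor 4 mm thick (inside 160 x 112 mm), fixed (on a mat 3 mm thick); origin: centre of its underside, x along its length, y across, z up. One power module lies in it already, near its +x end. The three trays look alike; which stands where changes
- tray_terminal: open grey tray, outside 168 x 120 x 40 mm, walls and floor 4 mm thick (inside 160 x 112 mm), fixed (on a mat 3 mm thick); origin: centre of its underside, x along its length, y across, z up. One green terminal block lies in it already, near its +x end. The three trays look alike; which stands where changes
- cradle: black snap-in holder, 60 (x) x 88 (y) mm, fixed; seat 24 mm above the bench, ribs 4 mm high round it. At each y end a steel leaf catch, 22 mm wide, 58 mm above the bench at its top, hooks 2.5 mm over the cream module's top edge: grip the module across its 37 mm width (the holder's x) and pull straight up; the catches spring aside at about 10 N. Origin: centre of underside, z up
- module_cream: cream power module, a box 37 (x) x 53 (y) x 26 (z) mm, about 70 g, starting in the holder under its catches; origin: centre of its underside
- module_blue: blue power module, a box 35 (x) x 42 (y) x 20.5 (z) mm, about 50 g, lying on the bench with a transformer on top of it; origin: centre of its underside
- transformer: ferrite transformer with yellow tape, 34 x 33 x 24 mm (x, y, z), about 60 g, starting on top of the blue module; origin: centre of its underside
- sample_transformer: transformer already in its tray, 39 x 38 x 28 mm; origin: centre of its underside
- sample_module: blue module already in its tray, 35 (x) x 42 (y) x 20.5 mm; origin: centre of its underside
- sample_terminal: terminal block already in its tray, 9 (x) x 26 (y) x 10 mm; origin: centre of its underside
- bottle: red dispenser bottle, bystander, 72 (x) x 98 (y) mm and 152 mm tall, standing behind the parts; origin: centre of its underside
- bobbin: wire bobbin, bystander, 63 mm across and 90 mm tall, standing behind the test jig; origin: centre of its underside
- tape_roll: roll of black tape, bystander, 58 mm across, 19 mm tall, lying among the parts; origin: centre of its underside
- terminal: green terminal block, 9 (x) x 26 (y) x 10 (z) mm, about 12 g, lying on the bench; origin: centre of its underside
- tweezers: steel tweezers, bystander, 117 (x) x 20 (y) x 12 mm, lying among the parts; origin: centre of its underside
- jig_mid (a point): centre of the test jig at the height of its clear plate's top, 76 mm above the bench; the jig is fixed and solid to this height, 150 mm along x and 200 mm along y about this point, turned by -0.12 rad (its front faces slightly left of the robot); its latch sticks out 20 mm more at the front, and a knob 50 mm in front of this point reaches 99 mm
Mind the look-alikes: they are no part of the job. Leave any orange look-alike of the transformer alone. What is shaped like the sample_module but orange is not meant.

How it is judged:
By the outcome, as a careful person would: the job done as asked, in the order asked, and still so for the second after the job is handed in, with the robot touching nothing.
It also fails if it takes over 72 s, if anything falls off the work surface, if the arm or the gripper's body presses on something with over 40 N, if the wrist force passes 120 N, or if a joint passes its speed limit or range.

### The arm

A 6-joint arm with a two-finger parallel gripper is mounted at the origin on a cart in front of the work surface, level with it; the furniture and walls round the work are solid. World frame = base frame: x ahead of the robot, y to its left, z up, the work surface at z = 0. Lengths are in m, angles in rad, forces in N, time in s.
With the tool pointing down it reaches from about 0.325 to 0.775 m from the base axis. Payload 5.5 kg.
Tool frame: the origin (TCP) lies at the very end of the fingers, on their centre line; the grasp point (between the pads) lies 19 mm behind it; x points along the fingers, y is the direction in which the jaws open and shut, and the axes are right-handed (so a half turn about x gives the same grasp; the last joint's range is limited). The gripper opens to 88 mm and grips with 3 to 60 N. Pads are 20 mm wide; open, the fingers measure 115 mm over their backs; the gripper's body (75 mm by 178 mm) begins 61 mm behind the grasp point.
Start: joints at [1.063, 0.091, 1.231, -0, 1.82, -0.057], TCP at [0.261, 0.54, 0.223] pointing down, gripper open.
Joint ranges: [-2.87, 2.87], [-0.86, 2.18], [0.17, 2.46], [-1.51, 4.65], [0.06, 2.69], [-2.65, 2.65]. Speed limits (rad/s): [2.57, 2.57, 3.01, 3.14, 3.14, 3.14].

### API

Orientations are given as a unit quaternion [w, x, y, z].
In Python, from rig import bot, imaging, order gives the robot as it stands. The module is installed in compiled form; this text tells all that it offers.
- The arm moves only by the shell command python3 -m jog 'ROWS' [FORCE]. ROWS is JSON, a list that holds one entry, the list of rows, each a list of 7 numbers: the closure, from 0 (fully open) to 1 (shut), then the shift along the world's x, y, z in units of 25 mm (1.0 is 25 mm), then the turn, a rotation vector about the world's x, y, z in units of 6 degrees (1.0 is 6 degrees). In form: [[[hand, dx, dy, dz, rx, ry, rz], ...]]. A call has 1 to 20 rows; each row is the pose to reach, as a shift and turn from the pose measured when the call began; what a row does not reach only later rows make up. A row lasts 1/10 s, in which the tool goes at most 50 mm and 8.59 degrees, less where a joint would pass 70% of its speed; a pose out of reach is approached as far as the arm can. A call with a gripper value outside its range is refused whole. The fingers move at their own pace and stop on an object; FORCE is the grip in N (left out, the last holds). Time passes only in rows, so rows that repeat a pose let the fingers close. It gives the time, the measured TCP pose, the force and the opening at its end, in the units of the state.
- bot.observe(): the state, without advancing time (a new reading comes with each control period).
- imaging.read_camera(name): name is "scene" or "top" or "wrist"; returns a dict with "frame" (480x640x3 uint8, blue, green, red), "fovy" (degrees; the focal length in pixels is half the picture's height over the tangent of half this angle, whatever the lens; pixels are square), "cx", "cy" (the principal point, pixels), "rvec" (rotation vector, rad) and "tvec" (3), from world to camera coordinates, as OpenCV has them. Camera axes: x right, y down, z forward; pixel columns grow to the right and rows downward; lengths in m; the calibration is good to about 2 mm. A picture is of the moment at which its call begins. There is no depth.
- order.job_done(): hands the job in, once; it reports no verdict.
The state is a dict: "time_s": time; "q": joint angles; "qvel": joint speeds; "effort": joint torques, N m; "tool_pos": TCP position; "orientation": TCP orientation; "force": force on the tool from outside, world axes, zero at the start; "torque": the same for the moment, N m; "gripper_width": finger opening in m.
Only numpy, scipy, OpenCV 4.12 (cv2) and the standard library are available. Lean on these libraries where they do the work, as an engineer would, in place of code of your own. Each camera call takes 0.05 s, during which the arm holds its last target.

## Working session

There is one attempt and no reset: what is moved stays moved. The work goes in short steps, Python scripts to look and compute and a shell command to move; the robot and the scene stay as the last step left them, time stands still between calls to the robot, and variables do not carry over. Pictures are saved under pics/ and viewed, and the job is handed in when it is done.

```bash
mkdir -p pics; cat > h.py <<'E'
import numpy as np, cv2
from rig import bot, imaging, order
def shot(name,fn):
    c=imaging.read_camera(name); cv2.imwrite('pics/'+fn+'.png',c['frame'])
    np.savez('pics/'+fn+'.npz',frame=c['frame'],fovy=c['fovy'],cx=c['cx'],cy=c['cy'],rvec=c['rvec'],tvec=c['tvec'])
    return c
def load(fn): return dict(np.load('pics/'+fn+'.npz'))
def ray(c,u,v,z):
    f=240/np.tan(np.radians(float(c['fovy']))/2)
    R=cv2.Rodrigues(np.array(c['rvec'],float).ravel())[0]; t=np.array(c['tvec'],float).ravel()
    d=R.T@np.array([(u-float(c['cx']))/f,(v-float(c['cy']))/f,1]); o=-R.T@t
    return o+d*(z-o[2])/d[2]
def proj(c,P):
    f=240/np.tan(np.radians(float(c['fovy']))/2)
    R=cv2.Rodrigues(np.array(c['rvec'],float).ravel())[0]; p=R@np.array(P,float)+np.array(c['tvec'],float).ravel()
    return f*p[0]/p[2]+float(c['cx']), f*p[1]/p[2]+float(c['cy'])
E
python3 - <<'E'
from h import *
for n in ['scene','top','wrist']:
    c=shot(n,n+'0'); R=cv2.Rodrigues(np.array(c['rvec'],float).ravel())[0]
    print(n,c['fovy'],c['cx'],c['cy'],-R.T@np.array(c['tvec']).ravel(),R.round(2).tolist())
print(bot.observe())
E
```

```text
scene 54.960041558168115 320.8217826749076 240.2562309793474 [-0.3682656  -0.77540199  0.68587218] [[0.66, -0.76, 0.02], [-0.33, -0.31, -0.89], [0.68, 0.58, -0.46]]
top 52.46404901148796 317.549032388456 241.67210598354876 [0.31780881 0.01984956 1.14535278] [[-0.08, -1.0, 0.0], [-0.97, 0.08, -0.21], [0.21, -0.02, -0.98]]
wrist 58.820297293612136 313.7528400862747 238.1471387366543 [0.2025925  0.56741339 0.38274058] [[0.43, 0.9, -0.0], [0.87, -0.42, 0.24], [0.22, -0.11, -0.97]]
{'time_s': 0.15, 'q': array([ 1.06330647e+00,  9.17186231e-02,  1.23159203e+00, -5.59903285e-06,
        1.81979437e+00, -5.67265632e-02]), 'qvel': array([ 3.89719506e-04, -2.10058991e-03, -6.23075457e-04, -1.64044338e-03,
       -9.49486202e-05,  1.82784232e-03]), 'effort': array([ 1.42583714e-03, -4.47048426e+01, -4.06905878e+01,  6.98639522e-02,
        2.74677970e-02, -9.94680818e-05]), 'tool_pos': array([0.26130369, 0.53987046, 0.22175677]), 'orientation': array([ 0.68907595,  0.1575094 ,  0.68936997, -0.1585376 ]), 'force': array([ 0.59146358,  0.60812761, -0.15008802]), 'torque': array([-0.02668114,  0.02116903, -0.00947201]), 'gripper_width': 0.08758624158845897}
```

View pics/scene0.png

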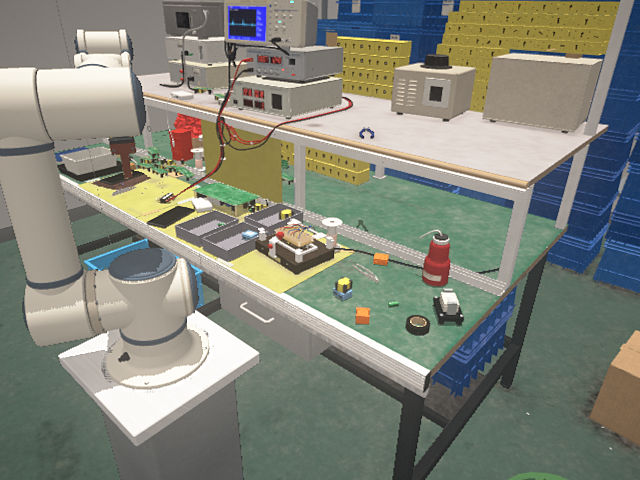

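View pics/top0.png

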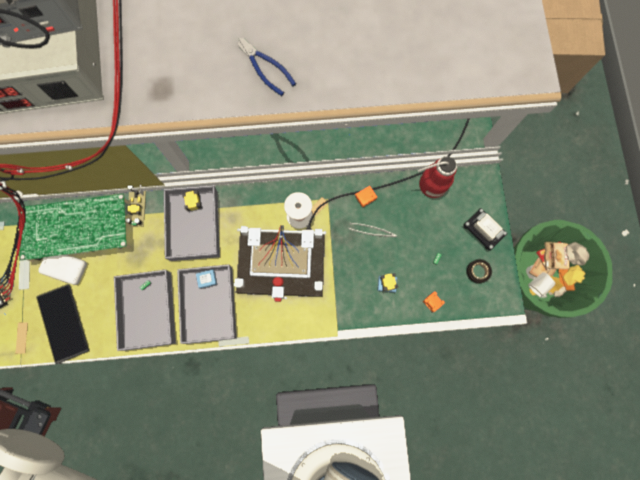

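View pics/wrist0.png

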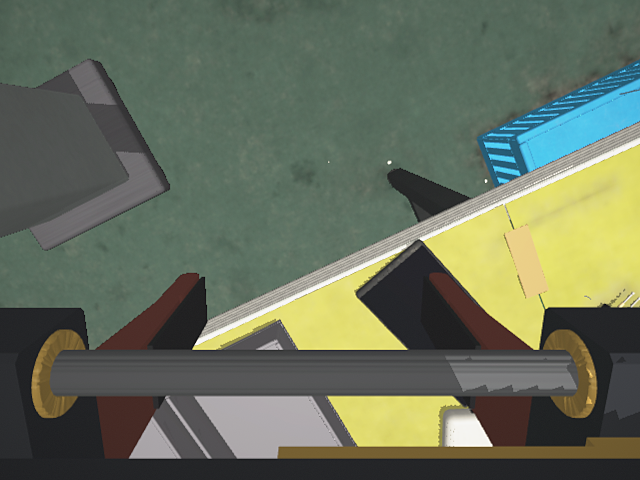

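```bash
python3 - <<'E'
from h import *
c=load('top0'); im=c['frame']
cv2.imwrite('pics/z1.png',cv2.resize(im[150:330,330:530],None,fx=4,fy=4,interpolation=cv2.INTER_CUBIC)[:600])
cv2.imwrite('pics/z1b.png',cv2.resize(im[170:320,330:530],None,fx=4,fy=4,interpolation=cv2.INTER_CUBIC))
cv2.imwrite('pics/z2.png',cv2.resize(im[170:370,100:340],(792,600)[:2],interpolation=cv2.INTER_CUBIC) if 0 else cv2.resize(im[170:370,100:340],None,fx=3,fy=3,interpolation=cv2.INTER_CUBIC))
s=load('scene0')['frame']
cv2.imwrite('pics/z3.png',cv2.resize(s[190:340,300:500],None,fx=4,fy=4,interpolation=cv2.INTER_CUBIC))
E
```

```text
(no output)
```

View pics/z1b.png

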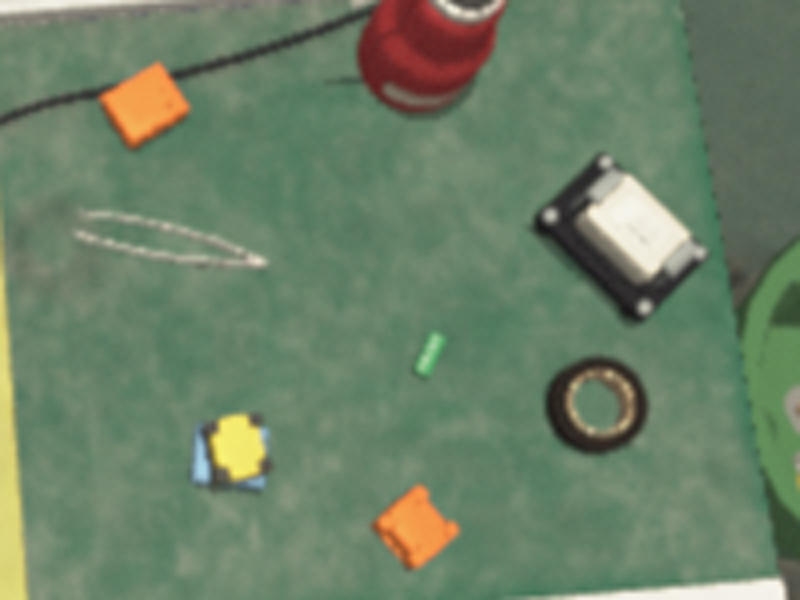

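View pics/z2.png

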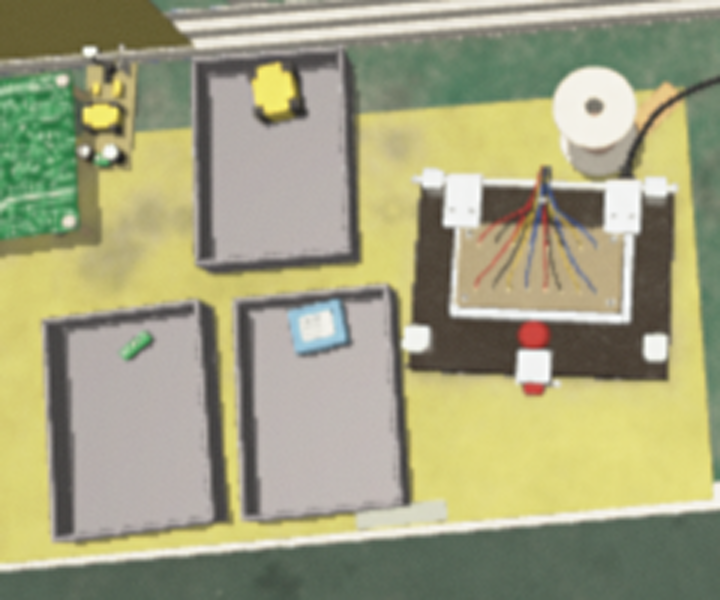

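View pics/z3.png

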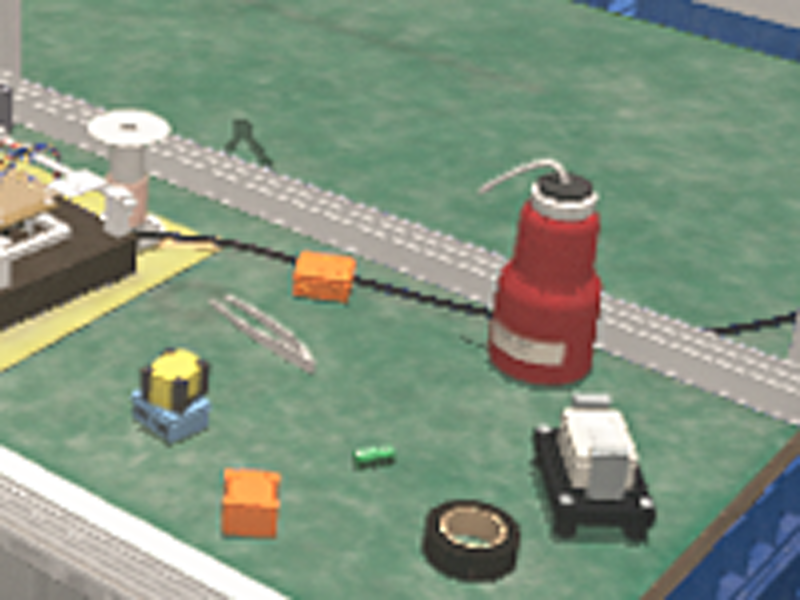

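```bash
python3 - <<'E'
from h import *
c=load('top0'); g=lambda x,y:(330+x/4-.4,170+y/4-.4); g2=lambda x,y:(100+x/3-.3,170+y/3-.3)
im=c['frame']; hsv=cv2.cvtColor(im,cv2.COLOR_BGR2HSV)
def comp(lo,hi,box,z,name):
    x0,y0,x1,y1=box
    m=np.zeros(im.shape[:2],np.uint8); m[y0:y1,x0:x1]=cv2.inRange(hsv,lo,hi)[y0:y1,x0:x1]
    n,l,s,ce=cv2.connectedComponentsWithStats(m); i=1+np.argmax(s[1:,4])
    pts=np.argwhere(l==i)[:,::-1]; W=np.array([ray(c,u,v,z)[:2] for u,v in pts])
    r=cv2.minAreaRect((W*1000).astype(np.float32)); print(name,s[i,4],'mean',W.mean(0).round(4),'rect',np.round(r[0],1),np.round(r[1],1),round(r[2],1))
comp((22,120,120),(35,255,255),(375,265,402,300),.0445,'xf top')
comp((95,70,90),(115,255,255),(370,260,410,300),.0205,'blue')
comp((50,120,150),(80,255,255),(425,245,450,270),.01,'terminal')
comp((10,30,170),(35,120,255),(465,205,510,250),.050,'cream top')
comp((0,0,0),(180,255,70),(455,200,515,255),.028,'cradle')
comp((0,0,0),(180,255,60),(460,255,500,290),.019,'tape')
comp((5,150,150),(20,255,255),(415,285,455,320),.024,'orange1')
comp((5,150,150),(20,255,255),(350,180,385,215),.0205,'orange2')
for n,P in [('tweez',[(78,213),(75,235),(265,262),(190,232)])]:
    print(n,[ray(c,*g(*p),.006)[:2].round(3) for p in P])
for n,P in [('trT',[(193,62),(345,50),(357,262),(200,270)]),('trM',[(236,300),(390,287),(408,505),(245,520)]),('trG',[(44,322),(203,302),(226,522),(55,540)])]:
    Q=np.array([ray(c,*g2(*p),.043)[:2] for p in P]); print(n,Q.round(3).tolist(),Q.mean(0).round(3))
Q=np.array([ray(c,*g2(*p),.05)[:2] for p in [(595,105)]]);print(Q)
Q=np.array([ray(c,*g(*p),z)[:2] for p,z in [((468,5),.15),((425,100),0.0),((362,60),.03),((496,60),.05),((430,350),0.005)]]);print(Q)
E
```

```text
xf top 160 mean [ 0.4468 -0.1564] rect [ 446.7 -155.5] [34.5 28.3] 11.8
blue 12 mean [ 0.4406 -0.1383] rect [ 440.7 -138.9] [ 4.6 14. ] 83.6Traceback (most recent call last):
  File "<stdin>", line 12, in <module>
  File "<stdin>", line 7, in comp
    return _wrapfunc(a, 'argmax', axis=axis, out=out, **kwds)
    return bound(*args, **kwds)
ValueError: attempt to get argmax of an empty sequence
```

```bash
python3 - <<'E'
from h import *
c=load('top0'); g=lambda x,y:(330+x/4-.4,170+y/4-.4); g2=lambda x,y:(100+x/3-.3,170+y/3-.3)
im=c['frame']; hsv=cv2.cvtColor(im,cv2.COLOR_BGR2HSV)
def comp(lo,hi,box,z,name):
    x0,y0,x1,y1=box
    m=np.zeros(im.shape[:2],np.uint8); m[y0:y1,x0:x1]=cv2.inRange(hsv,lo,hi)[y0:y1,x0:x1]
    n,l,s,ce=cv2.connectedComponentsWithStats(m)
    if n<2: print(name,'none');return
    i=1+np.argmax(s[1:,4])
    pts=np.argwhere(l==i)[:,::-1]; W=np.array([ray(c,u,v,z)[:2] for u,v in pts])
    r=cv2.minAreaRect((W*1000).astype(np.float32)); print(name,s[i,4],'mean',W.mean(0).round(4),'rect',np.round(r[0],1),np.round(r[1],1),round(r[2],1))
comp((55,100,140),(85,255,255),(425,245,450,270),.01,'terminal')
print(hsv[258,437],hsv[285,381],hsv[230,490])
comp((90,40,90),(115,255,255),(370,260,410,300),.0205,'blue')
comp((10,15,170),(35,120,255),(465,205,510,250),.050,'cream top')
comp((0,0,0),(180,255,70),(455,200,515,255),.028,'cradle')
comp((0,0,0),(180,255,60),(460,255,500,290),.019,'tape')
comp((5,150,150),(20,255,255),(415,285,455,320),.024,'orange1')
comp((5,150,150),(20,255,255),(350,180,385,215),.0205,'orange2')
for n,P in [('tweez',[(78,213),(75,235),(265,262),(190,232)])]:
    print(n,[ray(c,*g(*p),.006)[:2].round(3).tolist() for p in P])
for n,P in [('cream corners',[(625,172),(692,236),(640,283),(578,220)])]:
    Q=np.array([ray(c,*g(*p),.05)[:2] for p in P]);print(n,Q.round(4).tolist(),Q.mean(0))
for n,P in [('cradle corners',[(604,155),(706,252),(640,315),(540,218)])]:
    Q=np.array([ray(c,*g(*p),.028)[:2] for p in P]);print(n,Q.round(4).tolist(),Q.mean(0))
for n,P in [('term corners',[(432,332),(447,338),(430,378),(414,372)])]:
    Q=np.array([ray(c,*g(*p),.008)[:2] for p in P]);print(n,Q.round(4).tolist(),Q.mean(0))
for n,P in [('trT',[(193,62),(345,50),(357,262),(200,270)]),('trM',[(236,300),(390,287),(408,505),(245,520)]),('trG',[(44,322),(203,302),(226,522),(55,540)])]:
    Q=np.array([ray(c,*g2(*p),.043)[:2] for p in P]); print(n,Q.round(3).tolist(),Q.mean(0).round(3))
for p,z in [((275,90),.03),((320,325),.0275),((136,345),.015)]: print('sample',ray(c,*g2(*p),z).round(3))
Q=np.array([ray(c,*g2(*p),.09)[:2] for p in [(595,105)]]);print('bobbin',Q)
Q=np.array([ray(c,*g(*p),z)[:2] for p,z in [((468,5),.15),((425,100),0.0),((362,60),.03),((496,60),.05)]]);print('bottle',Q.round(3).tolist())
E
```

```text
terminal 12 mean [ 0.4933 -0.2843] rect [ 493.9 -284.8] [ 3.1 21.9] 56.6
[ 61  72 199] [100  71 197] [ 22  21 226]
blue 58 mean [ 0.4453 -0.1385] rect [ 447.7 -139.6] [ 9.3 32.8] 83.7
cream top 363 mean [ 0.5549 -0.4037] rect [ 553.9 -404. ] [68.5 36.4] 37.0
cradle 343 mean [ 0.5449 -0.3855] rect [ 549.9 -393.9] [83.5 54.8] 38.6
tape 171 mean [ 0.4545 -0.368 ] rect [ 456.7 -372.5] [54.8 51.9] 85.2
orange1 230 mean [ 0.3943 -0.2562] rect [ 394.6 -256.8] [34.8 36.6] 38.5
orange2 254 mean [ 0.6606 -0.129 ] rect [ 660.6 -129.3] [35.9 43.1] 25.1
tweez [[0.601, -0.084], [0.587, -0.08], [0.561, -0.192], [0.583, -0.15]]
cream corners [[0.5875, -0.3998], [0.5462, -0.4325], [0.5212, -0.3981], [0.5612, -0.3681]] [ 0.55404618 -0.3996537 ]
cradle corners [[0.6044, -0.3974], [0.5405, -0.4483], [0.5063, -0.4035], [0.5692, -0.3537]] [ 0.55510427 -0.400714  ]
term corners [[0.5098, -0.286], [0.5055, -0.2944], [0.4825, -0.2811], [0.4868, -0.2722]] [ 0.49615795 -0.2834391 ]
trT [[0.707, 0.348], [0.707, 0.229], [0.536, 0.226], [0.54, 0.346]] [0.622 0.287]
trM [[0.514, 0.319], [0.514, 0.202], [0.35, 0.196], [0.349, 0.317]] [0.432 0.259]
trG [[0.509, 0.465], [0.515, 0.344], [0.349, 0.331], [0.347, 0.456]] [0.43  0.399]
sample [0.683 0.288 0.03 ]
sample [0.492 0.26  0.028]
sample [0.49  0.405 0.015]
bobbin [[0.6312951  0.03454938]]
bottle [[0.662, -0.292], [0.655, -0.304], [0.675, -0.261], [0.662, -0.335]]
```

```bash
cat >> h.py <<'E'
from scipy.spatial.transform import Rotation as Ro
def R_(o): w,x,y,z=o; return Ro.from_quat([x,y,z,w])
def jaw(o=None):
    o=bot.observe()['orientation'] if o is None else o
    M=R_(o).as_matrix(); return M
def go(x,y,z,ang=None):
    """units for the move to TCP x,y,z, jaw axis at ang deg (mod 180), tool down"""
    s=bot.observe(); M=jaw(s['orientation']); cur=np.degrees(np.arctan2(M[1,1],M[0,1]))
    d=(np.array([x,y,z])-s['tool_pos'])/.025
    print('t',round(s['time_s'],2),'tcp',s['tool_pos'].round(4),'jaw',round(cur,1),'toolx',M[:,0].round(3),'q',s['q'].round(2),'w',round(s['gripper_width'],4),'F',s['force'].round(1))
    print('shift',d.round(2))
    if ang is not None:
        for a in (ang,ang+180):
            a=(a-cur+180)%360-180
            T=Ro.from_euler('z',cur+a,degrees=True).as_matrix()
            yj=T[:,0]; xd=np.array([0,0,-1.]); G=np.stack([xd,yj,np.cross(xd,yj)],1)
            rv=Ro.from_matrix(G@M.T).as_rotvec(degrees=True)/6
            print('turn',rv.round(2))
E
python3 - <<'E'
from h import *
go(.555,-.4005,.15,128.5)
a,b=load('top0'),load('scene0')
def tri(pa,pb):
    def P(c):
        f=240/np.tan(np.radians(float(c['fovy']))/2);K=np.array([[f,0,c['cx']],[0,f,c['cy']],[0,0,1]],float)
        return K@np.hstack([cv2.Rodrigues(c['rvec'].ravel())[0],c['tvec'].reshape(3,1)])
    X=cv2.triangulatePoints(P(a),P(b),np.array(pa,float).reshape(2,1),np.array(pb,float).reshape(2,1)).ravel();return X[:3]/X[3]
X=tri((558,100),(527,187));print(X,proj(a,X),proj(b,X))
X=tri((180,185),(300,218));print(X)
for z in (.3,.4,.5): print(z,ray(a,60,140,z),ray(a,556,104,z))
E
```

```text
t 0.15 tcp [0.2613 0.5399 0.2218] jaw 64.2 toolx [-0.001 -0.001 -1.   ] q [ 1.06  0.09  1.23 -0.    1.82 -0.06] w 0.0876 F [ 0.6  0.6 -0.2]
shift [ 11.75 -37.61  -2.87]
turn [ 0.02  0.   10.72]
turn [  0.    -0.02 -19.28]
[ 0.73152501 -0.47297781  0.30661665] (np.float64(558.7992421066219), np.float64(99.30924331795251)) (np.float64(526.1492863460903), np.float64(187.48530221790492))
[ 0.75773638  0.31688599 -0.02836269]
0.3 [0.73021562 0.46215174 0.3       ] [ 0.72566336 -0.46976089  0.3       ]
0.4 [0.68143044 0.40983013 0.4       ] [ 0.67741669 -0.41184301  0.4       ]
0.5 [0.63264527 0.35750852 0.5       ] [ 0.62917002 -0.35392512  0.5       ]
```

```bash
python3 -m jog '[[[0,11.75,-37.6,0,0,0,-19.3],[0,11.75,-37.6,0,0,0,-19.3],[0,11.75,-37.6,0,0,0,-19.3],[0,11.75,-37.6,0,0,0,-19.3],[0,11.75,-37.6,0,0,0,-19.3],[0,11.75,-37.6,0,0,0,-19.3],[0,11.75,-37.6,0,0,0,-19.3],[0,11.75,-37.6,0,0,0,-19.3],[0,11.75,-37.6,0,0,0,-19.3],[0,11.75,-37.6,0,0,0,-19.3],[0,11.75,-37.6,0,0,0,-19.3],[0,11.75,-37.6,0,0,0,-19.3],[0,11.75,-37.6,0,0,0,-19.3],[0,11.75,-37.6,0,0,0,-19.3],[0,11.75,-37.6,0,0,0,-19.3],[0,11.75,-37.6,0,0,0,-19.3],[0,11.75,-37.6,0,0,0,-19.3],[0,11.75,-37.6,0,0,0,-19.3],[0,11.75,-37.6,0,0,0,-19.3],[0,11.75,-37.6,0,0,0,-19.3]]]' 60; python3 - <<'E'
from h import *
shot('wrist','w1'); go(.555,-.4005,.15,128.5)
E
```

```text
time_s: 2.15
tool_pos: [0.5549, -0.4031, 0.2202]
orientation: [-0.231, -0.667, -0.233, 0.669]
force: [-0.4, -0.2, 0.0]
gripper_width: 0.0875
t 2.2 tcp [ 0.5548 -0.4069  0.2173] jaw -51.9 toolx [-0.005  0.002 -1.   ] q [-0.68  0.34  0.95 -0.    1.85  0.22] w 0.0876 F [-2.7  0.2 -2.8]
shift [ 0.01  0.26 -2.69]
turn [ -0.07   0.03 -29.93]
turn [-0.02 -0.05  0.07]
```

View pics/w1.png

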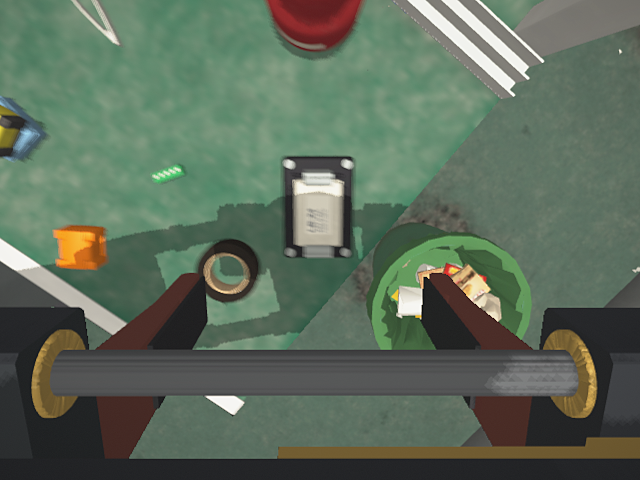

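```bash
python3 - <<'E'
from h import *
c=shot('wrist','w2'); im=c['frame']
cv2.imwrite('pics/w2z.png',cv2.resize(im[140:280,230:410],None,fx=4,fy=4,interpolation=cv2.INTER_CUBIC))
go(.555,-.4005,.15,128.5)
E
```

```text
t 2.25 tcp [ 0.5545 -0.404   0.2173] jaw -51.9 toolx [-0.005  0.004 -1.   ] q [-0.68  0.34  0.96 -0.    1.85  0.23] w 0.0875 F [-0.4  0.4 -0.5]
shift [ 0.02  0.14 -2.69]
turn [ -0.08   0.05 -29.94]
turn [-0.03 -0.05  0.06]
```

View pics/w2z.png

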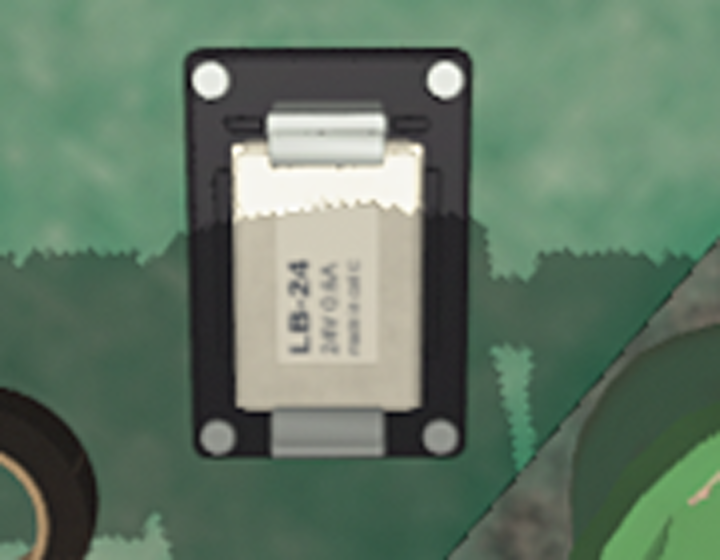

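```bash
python3 - <<'E'
from h import *
c=load('w2'); g=lambda x,y:(230+x/4-.4,140+y/4-.4)
Q=np.array([ray(c,*g(*p),.05)[:2] for p in [(232,143),(425,143),(422,410),(237,410)]]);print(Q.round(4).tolist(),Q.mean(0))
print([round(float(np.degrees(np.arctan2(*(b-a)[::-1]))),1) for a,b in [(Q[0],Q[1]),(Q[3],Q[2]),(Q[0],Q[3]),(Q[1],Q[2])]], [round(float(np.linalg.norm(b-a)),4) for a,b in [(Q[0],Q[1]),(Q[3],Q[2]),(Q[0],Q[3]),(Q[1],Q[2])]])
C=np.array([ray(c,*g(*p),.024)[:2] for p in [(190,48),(472,48),(467,457),(195,457)]]);print(C.round(4).tolist(),C.mean(0))
go(*Q.mean(0),.033,-51.5)
E
```

```text
[[0.5687, -0.3722], [0.5916, -0.4012], [0.55, -0.434], [0.5272, -0.405]] [ 0.55938731 -0.40311042]
[-51.8, -51.8, -141.6, -141.7] [0.037, 0.0369, 0.053, 0.0529]
[[0.5756, -0.3541], [0.6112, -0.3993], [0.5432, -0.4535], [0.5067, -0.4072]] [ 0.55918618 -0.403532  ]
t 2.25 tcp [ 0.5545 -0.404   0.2173] jaw -51.9 toolx [-0.005  0.004 -1.   ] q [-0.68  0.34  0.96 -0.    1.85  0.23] w 0.0875 F [-0.4  0.4 -0.5]
shift [ 0.2   0.04 -7.37]
turn [-0.03 -0.05  0.06]
turn [ -0.08   0.05 -29.94]
```

```bash
python3 -m jog '[[[0,0.2,0.04,-1.5,0,-0.05,0],[0,0.2,0.04,-3,0,-0.05,0],[0,0.2,0.04,-4.5,0,-0.05,0],[0,0.2,0.04,-6,0,-0.05,0],[0,0.2,0.04,-6.8,0,-0.05,0],[0,0.2,0.04,-7.2,0,-0.05,0],[0,0.2,0.04,-7.4,0,-0.05,0],[0,0.2,0.04,-7.4,0,-0.05,0],[0,0.2,0.04,-7.4,0,-0.05,0]]]' 45; python3 - <<'E'
from h import *
go(.5592,-.4033,.032,-51.8)
E
```

```text
time_s: 3.15
tool_pos: [0.5603, -0.4034, 0.0344]
orientation: [0.231, 0.669, 0.231, -0.667]
force: [-0.3, -0.3, -0.6]
gripper_width: 0.0881
t 3.15 tcp [ 0.5603 -0.4034  0.0344] jaw -51.9 toolx [ 0.002  0.002 -1.   ] q [-0.67  0.37  1.24  0.    1.53  0.23] w 0.0881 F [-0.3 -0.3 -0.6]
shift [-0.04  0.   -0.1 ]
turn [-0.02  0.02  0.01]
turn [  0.03   0.03 -29.99]
```

Close and hold, then pull up.

```bash
python3 -m jog '[[[0.3,-0.03,0,-0.1,0,0,0],[0.6,-0.03,0,-0.1,0,0,0],[1,-0.03,0,-0.1,0,0,0],[1,-0.03,0,-0.1,0,0,0],[1,-0.03,0,-0.1,0,0,0],[1,-0.03,0,-0.1,0,0,0],[1,-0.03,0,-0.1,0,0,0]]]' 45
```

```text
time_s: 3.85
tool_pos: [0.559, -0.4028, 0.0319]
orientation: [0.23, 0.669, 0.232, -0.668]
force: [-1.5, 1.3, 5.2]
gripper_width: 0.0355
```

```bash
python3 -m jog '[[[1,0,0,0.2,0,0,0],[1,0,0,0.4,0,0,0],[1,0,0,0.6,0,0,0],[1,0,0,0.8,0,0,0],[1,0,0,1,0,0,0],[1,0,0,1.4,0,0,0],[1,0,0,2,0,0,0],[1,0,0,3,0,0,0],[1,0,0,4,0,0,0],[1,0,0,5,0,0,0],[1,0,0,5,0,0,0],[1,0,0,5,0,0,0]]]' 45; python3 - <<'E'
from h import *
c=shot('wrist','w3'); shot('top','top1')
go(.385,.259,.19,90)
E
```

```text
time_s: 5.05
tool_pos: [0.5596, -0.4033, 0.159]
orientation: [0.231, 0.67, 0.231, -0.667]
force: [0.3, -0.4, -1.3]
gripper_width: 0.0357
t 5.15 tcp [ 0.5586 -0.4026  0.1556] jaw -51.9 toolx [-0.001  0.004 -1.   ] q [-0.68  0.33  1.07  0.    1.74  0.23] w 0.0355 F [-0.1 -0.9 -0.6]
shift [-6.94 26.46  1.38]
turn [-1.000e-02 -6.000e-02  2.364e+01]
turn [-0.04  0.01 -6.36]
```

View pics/w3.png

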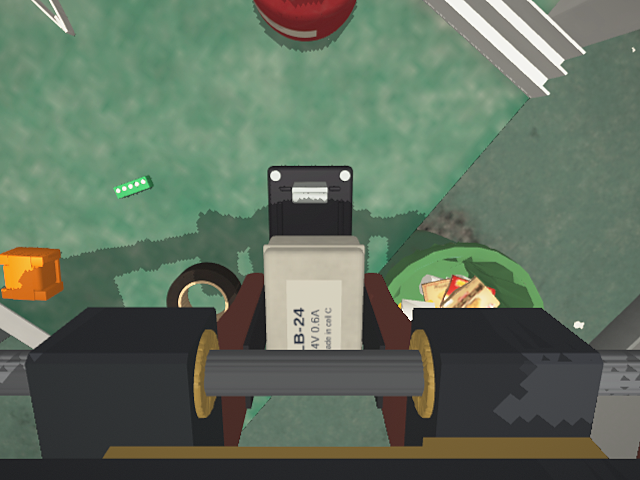

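```bash
python3 -m jog '[[[1,-0.5,1.5,1,0,0,1.2],[1,-7,26.4,1,0,0,23.6],[1,-7,26.4,1,0,0,23.6],[1,-7,26.4,1,0,0,23.6],[1,-7,26.4,1,0,0,23.6],[1,-7,26.4,1,0,0,23.6],[1,-7,26.4,1,0,0,23.6],[1,-7,26.4,1,0,0,23.6],[1,-7,26.4,1,0,0,23.6],[1,-7,26.4,1,0,0,23.6],[1,-7,26.4,1,0,0,23.6],[1,-7,26.4,1,0,0,23.6],[1,-7,26.4,1,0,0,23.6],[1,-7,26.4,1,0,0,23.6],[1,-7,26.4,1,0,0,23.6],[1,-7,26.4,1,0,0,23.6],[1,-7,26.4,1,0,0,23.6],[1,-7,26.4,1,0,0,23.6],[1,-7,26.4,1,0,0,23.6],[1,-7,26.4,1,0,0,23.6]]]' 45; python3 - <<'E'
from h import *
c=shot('wrist','w4')
go(.385,.259,.04,90)
E
```

```text
time_s: 7.15
tool_pos: [0.3835, 0.2572, 0.18]
orientation: [0.706, 0.001, 0.708, -0.004]
force: [0.4, -1.1, -0.8]
gripper_width: 0.0357
t 7.2 tcp [0.3836 0.2572 0.1802] jaw 89.6 toolx [-0.003 -0.004 -1.   ] q [ 0.52 -0.28  1.66 -0.    1.77 -1.05] w 0.0358 F [-0.   0.8 -0.9]
shift [ 0.06  0.07 -5.61]
turn [ 0.04 -0.03  0.06]
turn [ -0.04  -0.06 -29.94]
```

View pics/w4.png

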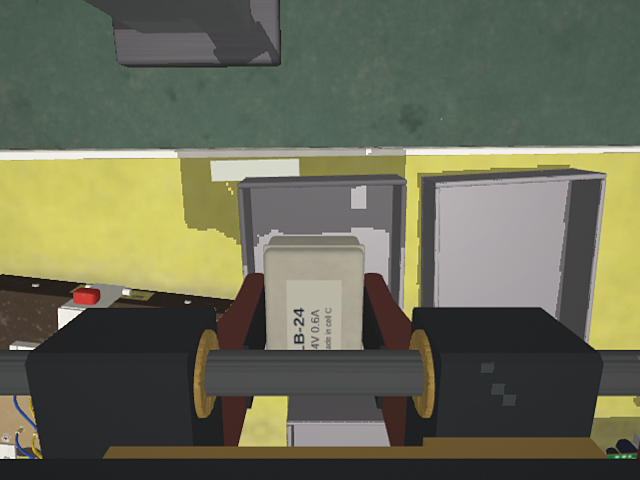

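```bash
python3 - <<'E'
from h import *
c=load('w4')
for p in [(239,181),(405,178),(242,276),(407,276),(420,178),(606,173)]: print(p,ray(c,*p,.043)[:2].round(4))
E
```

```text
(239, 181) [0.3513 0.2028]
(405, 178) [0.3498 0.3187]
(242, 276) [0.4213 0.2017]
(407, 276) [0.4217 0.3235]
(420, 178) [0.3498 0.3291]
(606, 173) [0.347  0.4576]
```

```bash
python3 -m jog '[[[1,0.06,0.15,-1.5,0,0,0],[1,0.06,0.15,-3,0,0,0],[1,0.06,0.15,-4.5,0,0,0],[1,0.06,0.15,-5.5,0,0,0],[1,0.06,0.15,-6,0,0,0],[1,0.06,0.15,-6.3,0,0,0],[1,0.06,0.15,-6.45,0,0,0],[1,0.06,0.15,-6.55,0,0,0],[1,0.06,0.15,-6.55,0,0,0]]]' 45
```

```text
time_s: 8.1
tool_pos: [0.3856, 0.2613, 0.0174]
orientation: [0.707, 0.001, 0.708, -0.003]
force: [-0.7, 0.1, -1.7]
gripper_width: 0.0361
```

```bash
python3 -m jog '[[[1,0,0,-0.06,0,0,0],[1,0,0,-0.08,0,0,0],[0.4,0,0,-0.08,0,0,0],[0.35,0,0,-0.08,0,0,0],[0.35,0,0,-0.08,0,0,0],[0.35,0,0,-0.08,0,0,0],[0.35,0,0,0.8,0,0,0],[0.35,0,0,2,0,0,0],[0.35,0,0,4,0,0,0],[0.35,0,0,6,0,0,0],[0.35,0,0,7,0,0,0]]]' 45; python3 - <<'E'
from h import *
c=shot('wrist','w5')
go(.445,-.153,.19,0)
E
```

```text
time_s: 9.2
tool_pos: [0.3866, 0.2618, 0.1976]
orientation: [0.709, 0.002, 0.706, -0.002]
force: [0.1, 0.7, -0.4]
gripper_width: 0.0574
t 9.25 tcp [0.3874 0.2623 0.2007] jaw 89.6 toolx [ 0.008  0.002 -1.   ] q [ 0.52 -0.28  1.62 -0.    1.8  -1.04] w 0.0569 F [-0.8  0.1  2.2]
shift [  2.3  -16.61  -0.43]
turn [  0.04   0.08 -14.94]
turn [-0.08  0.04 15.06]
```

View pics/w5.png

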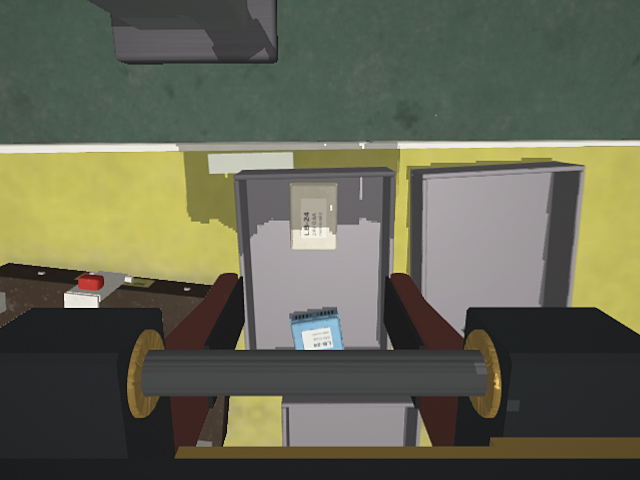

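```bash
python3 - <<'E'
from h import *
c=load('w5')
for p,z in [((291,250),.033),((337,250),.033),((291,183),.033),((336,184),.033),((292,318),.0275),((338,308),.0275),((236,177),.043),((395,172),.043)]: print(p,ray(c,*p,z)[:2].round(4))
E
```

```text
(291, 250) [0.4135 0.2419]
(337, 250) [0.4137 0.2784]
(291, 183) [0.3603 0.2429]
(336, 184) [0.3612 0.2772]
(292, 318) [0.4746 0.2413]
(338, 308) [0.4657 0.28  ]
(236, 177) [0.3544 0.2029]
(395, 172) [0.3514 0.32  ]
```

```bash
python3 -m jog '[[[0,2.3,-16.6,0.6,0,0.08,-14.94],[0,2.3,-16.6,0.6,0,0.08,-14.94],[0,2.3,-16.6,0.6,0,0.08,-14.94],[0,2.3,-16.6,0.6,0,0.08,-14.94],[0,2.3,-16.6,0.6,0,0.08,-14.94],[0,2.3,-16.6,0.6,0,0.08,-14.94],[0,2.3,-16.6,0.6,0,0.08,-14.94],[0,2.3,-16.6,0.6,0,0.08,-14.94],[0,2.3,-16.6,0.6,0,0.08,-14.94],[0,2.3,-16.6,0.6,0,0.08,-14.94],[0,2.3,-16.6,0.6,0,0.08,-14.94],[0,2.3,-16.6,0.6,0,0.08,-14.94],[0,2.3,-16.6,0.6,0,0.08,-14.94],[0,2.3,-16.6,0.6,0,0.08,-14.94]]]' 30; python3 - <<'E'
from h import *
c=shot('wrist','w6'); im=c['frame']
cv2.imwrite('pics/w6z.png',cv2.resize(im[130:280,220:420],None,fx=4,fy=4,interpolation=cv2.INTER_CUBIC))
go(.445,-.153,.19,0)
E
```

```text
time_s: 10.65
tool_pos: [0.4449, -0.1525, 0.2156]
orientation: [-0.5, -0.498, -0.501, 0.501]
force: [-0.5, 0.4, 0.3]
gripper_width: 0.0878
t 10.7 tcp [ 0.4449 -0.1524  0.2156] jaw 0.1 toolx [-0.003 -0.003 -1.   ] q [-0.4  -0.26  1.57 -0.    1.83 -0.4 ] w 0.088 F [0.3 1.3 0.7]
shift [ 0.   -0.02 -1.02]
turn [ 0.03 -0.03 -0.01]
turn [ 0.05  0.04 29.99]
```

View pics/w6.png

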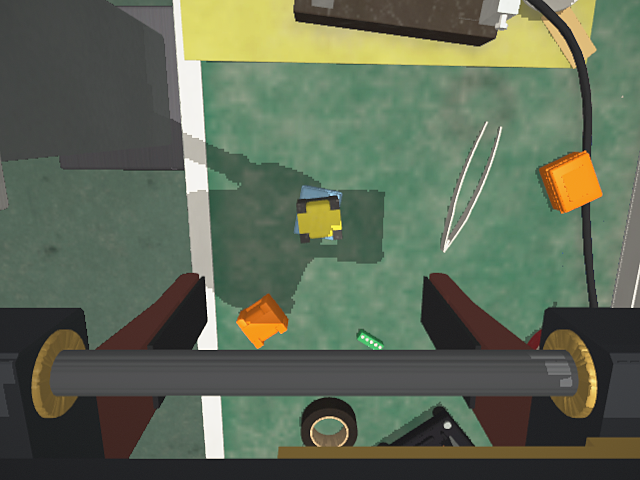

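View pics/w6z.png

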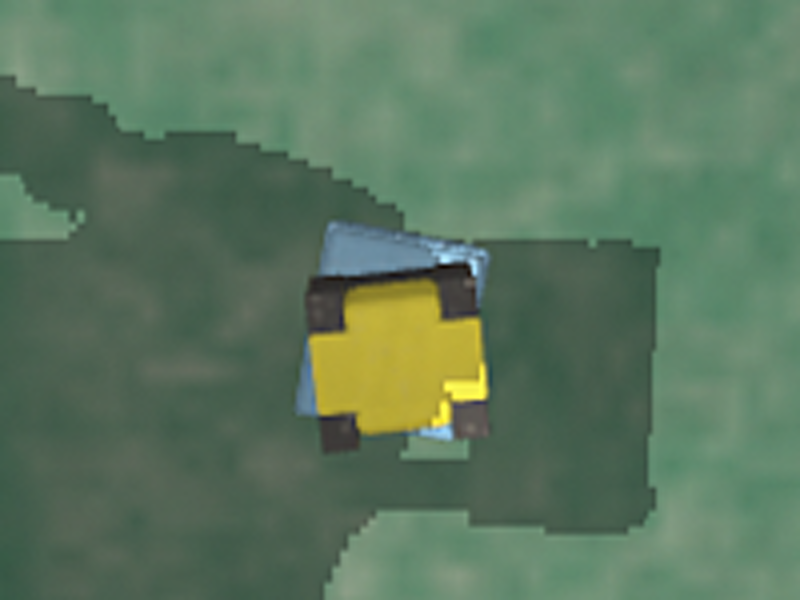

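```bash
python3 - <<'E'
from h import *
c=load('w6'); g=lambda x,y:(220+x/4-.4,130+y/4-.4)
ang=lambda a,b:round(float(np.degrees(np.arctan2(*(b-a)[::-1]))),1)
Q=np.array([ray(c,*g(*p),.0445)[:2] for p in [(308,288),(475,268),(490,434),(324,453)]]);print(Q.round(4).tolist(),Q.mean(0),[ang(Q[i],Q[(i+1)%4]) for i in range(4)],[np.linalg.norm(Q[i]-Q[(i+1)%4]).round(4) for i in range(4)])
B=np.array([ray(c,*g(*p),.0205)[:2] for p in [(330,222),(490,250),(297,414)]]);print(B.round(4).tolist(),(B[1]+B[2])/2,ang(B[0],B[1]),ang(B[0],B[2]),np.linalg.norm(B[0]-B[1]),np.linalg.norm(B[0]-B[2]))
T=[ray(c,u,v,.01)[:2].round(4).tolist() for u,v in [(357,335),(382,345)]];print('term',T)
go(*Q.mean(0),.0265,7)
E
```

```text
[[0.4318, -0.1425], [0.4646, -0.1384], [0.4682, -0.172], [0.4348, -0.1761]] [ 0.44981862 -0.15721697] [7.1, -83.9, -173.0, 95.1] [np.float64(0.0331), np.float64(0.0338), np.float64(0.0337), np.float64(0.0338)]
[[0.4354, -0.1325], [0.469, -0.1382], [0.4282, -0.1738]] [ 0.44857663 -0.15603335] -9.7 -99.9 0.03405842478419667 0.041975313873670185
term [[0.4864, -0.275], [0.5104, -0.2853]]
t 10.7 tcp [ 0.4449 -0.1524  0.2156] jaw 0.1 toolx [-0.003 -0.003 -1.   ] q [-0.4  -0.26  1.57 -0.    1.83 -0.4 ] w 0.088 F [0.3 1.3 0.7]
shift [ 0.2  -0.19 -7.56]
turn [ 0.03 -0.03  1.15]
turn [ -0.04  -0.04 -28.85]
```

```bash
python3 -m jog '[[[0,0.2,-0.19,-1.5,0,0,1.1],[0,0.2,-0.19,-3,0,0,1.1],[0,0.2,-0.19,-4.5,0,0,1.1],[0,0.2,-0.19,-6,0,0,1.1],[0,0.2,-0.19,-7,0,0,1.1],[0,0.2,-0.19,-7.5,0,0,1.1],[0,0.2,-0.19,-7.66,0,0,1.1],[0,0.2,-0.19,-7.66,0,0,1.1],[0.3,0.2,-0.19,-7.66,0,0,1.1],[0.6,0.2,-0.19,-7.66,0,0,1.1],[1,0.2,-0.19,-7.66,0,0,1.1],[1,0.2,-0.19,-7.66,0,0,1.1],[1,0.2,-0.19,-7.66,0,0,1.1],[1,0.2,-0.19,-7.66,0,0,1.1],[1,0.2,-0.19,-7.66,0,0,1.1]]]' 30; python3 - <<'E'
from h import *
go(.58,.288,.19,90)
E
```

```text
time_s: 12.2
tool_pos: [0.4499, -0.1572, 0.0241]
orientation: [0.528, 0.468, 0.528, -0.471]
force: [-0.4, -0.1, 0.5]
gripper_width: 0.0353
t 12.2 tcp [ 0.4499 -0.1572  0.0241] jaw 6.7 toolx [-0.003 -0.003 -1.   ] q [-0.4  -0.19  1.86 -0.    1.48 -0.52] w 0.0353 F [-0.4 -0.1  0.5]
shift [ 5.2  17.81  6.64]
turn [ 0.04 -0.   13.89]
turn [ -0.    -0.05 -16.11]
```

```bash
python3 -m jog '[[[1,0,0,0.5,0,0,0],[1,0,0,1.5,0,0,0],[1,0,0,3,0,0,0],[1,0,0,4.5,0,0,0],[1,0,0,5.5,0,0,0],[1,0,0,5.5,0,0,0]]]' 30; python3 - <<'E'
from h import *
shot('wrist','w7'); shot('top','top2');go(.58,.288,.17,90)
E
```

```text
time_s: 12.8
tool_pos: [0.4516, -0.1579, 0.1672]
orientation: [0.531, 0.469, 0.526, -0.471]
force: [-0.5, 0.8, -1.2]
gripper_width: 0.034
t 12.9 tcp [ 0.45   -0.1573  0.162 ] jaw 6.7 toolx [-0.002 -0.003 -1.   ] q [-0.4  -0.25  1.66 -0.    1.73 -0.52] w 0.0341 F [-0.1  0.2 -1.8]
shift [ 5.2  17.81  0.32]
turn [4.000e-02 1.000e-02 1.389e+01]
turn [ 1.000e-02 -4.000e-02 -1.611e+01]
```

View pics/w7.png

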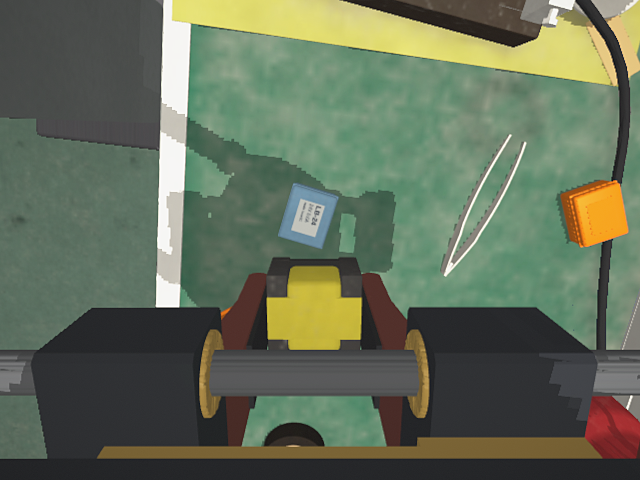

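```bash
python3 -m jog '[[[1,5.2,17.8,0.8,0,0,13.9],[1,5.2,17.8,0.8,0,0,13.9],[1,5.2,17.8,0.8,0,0,13.9],[1,5.2,17.8,0.8,0,0,13.9],[1,5.2,17.8,0.8,0,0,13.9],[1,5.2,17.8,0.8,0,0,13.9],[1,5.2,17.8,0.8,0,0,13.9],[1,5.2,17.8,0.8,0,0,13.9],[1,5.2,17.8,0.8,0,0,13.9],[1,5.2,17.8,0.8,0,0,13.9],[1,5.2,17.8,0.8,0,0,13.9],[1,5.2,17.8,0.8,0,0,13.9],[1,5.2,17.8,0.8,0,0,13.9]]]' 30; python3 - <<'E'
from h import *
c=load('w7')
B=np.array([ray(c,*p,.0205)[:2] for p in [(297,182),(341,198),(320,249),(278,238)]]);ang=lambda a,b:round(float(np.degrees(np.arctan2(*(b-a)[::-1]))),1)
print(B.round(4).tolist(),B.mean(0),[ang(B[i],B[(i+1)%4]) for i in range(4)])
c=shot('wrist','w8'); go(.58,.288,.0125,90)
E
```

```text
time_s: 14.2
tool_pos: [0.5798, 0.2862, 0.1813]
orientation: [0.708, -0.0, 0.706, -0.002]
force: [0.6, -0.1, -1.0]
gripper_width: 0.0342
[[0.4377, -0.1317], [0.4708, -0.1395], [0.4603, -0.1796], [0.4281, -0.1748]] [ 0.44922605 -0.15639934] [-13.3, -104.7, 171.5, 77.5]
t 14.25 tcp [0.5799 0.2862 0.1818] jaw 89.9 toolx [ 0.003 -0.003 -1.   ] q [ 0.41  0.21  1.17 -0.    1.76 -1.16] w 0.0335 F [ 0.3 -0.1  0.4]
shift [ 0.    0.07 -6.77]
turn [0.03 0.03 0.02]
turn [  0.04  -0.04 -29.98]
```

View pics/w8.png

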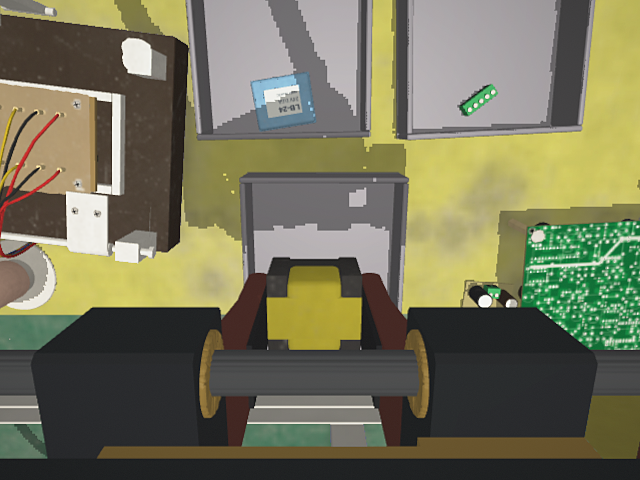

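```bash
python3 - <<'E'
from h import *
c=load('w8')
for p in [(241,178),(407,178),(410,138),(586,130)]: print(p,ray(c,*p,.043)[:2].round(4))
E
python3 -m jog '[[[1,0,0.07,-1.5,0,0,0],[1,0,0.07,-3,0,0,0],[1,0,0.07,-4.5,0,0,0],[1,0,0.07,-5.5,0,0,0],[1,0,0.07,-6,0,0,0],[1,0,0.07,-6.4,0,0,0],[1,0,0.07,-6.6,0,0,0],[1,0,0.07,-6.7,0,0,0],[1,0,0.07,-6.75,0,0,0],[1,0,0.07,-6.78,0,0,0]]]' 30
```

```text
(241, 178) [0.5465 0.2331]
(407, 178) [0.5465 0.3493]
(410, 138) [0.5193 0.3499]
(586, 130) [0.5141 0.4691]
time_s: 15.25
tool_pos: [0.5805, 0.2882, 0.0133]
orientation: [0.709, -0.0, 0.706, -0.001]
force: [0.3, 0.3, 0.1]
gripper_width: 0.0337
```

```bash
python3 -m jog '[[[1,0,0,-0.05,0,0,0],[1,0,0,-0.06,0,0,0],[0.4,0,0,-0.06,0,0,0],[0.35,0,0,-0.06,0,0,0],[0.35,0,0,-0.06,0,0,0],[0.35,0,0,-0.06,0,0,0],[0.35,0,0,0.8,0,0,0],[0.35,0,0,2.5,0,0,0],[0.35,0,0,4.5,0,0,0],[0.35,0,0,6.5,0,0,0],[0.35,0,0,7.8,0,0,0],[0.35,0,0,7.8,0,0,0]]]' 30; python3 - <<'E'
from h import *
c=shot('wrist','w9'); go(.449,-.1563,.21,-102)
E
```

```text
time_s: 16.45
tool_pos: [0.5823, 0.289, 0.2163]
orientation: [0.712, 0.002, 0.702, 0.0]
force: [-0.6, -0.0, 0.8]
gripper_width: 0.057
t 16.5 tcp [0.5816 0.2888 0.2124] jaw 89.9 toolx [ 0.011  0.    -1.   ] q [ 0.41  0.22  1.11 -0.    1.8  -1.16] w 0.0569 F [-0.7  0.4 -1.1]
shift [ -5.3  -17.8   -0.09]
turn [-1.500e-01  1.000e-02  2.802e+01]
turn [ 0.01  0.1  -1.98]
```

View pics/w9.png

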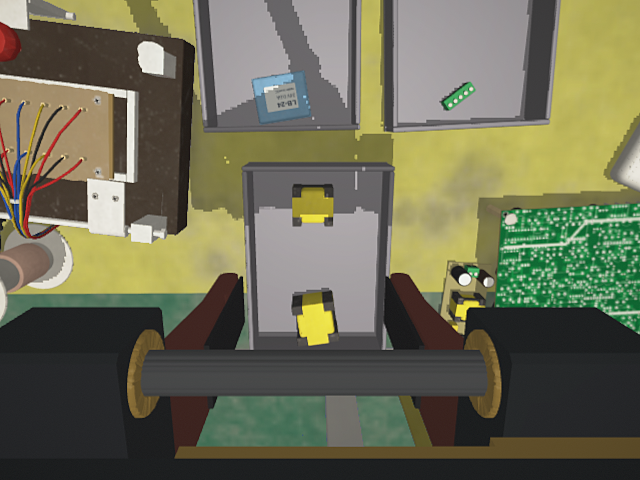

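```bash
python3 -m jog '[[[0,-5.3,-17.8,0,0,0.1,-2],[0,-5.3,-17.8,0,0,0.1,-2],[0,-5.3,-17.8,0,0,0.1,-2],[0,-5.3,-17.8,0,0,0.1,-2],[0,-5.3,-17.8,0,0,0.1,-2],[0,-5.3,-17.8,0,0,0.1,-2],[0,-5.3,-17.8,0,0,0.1,-2],[0,-5.3,-17.8,0,0,0.1,-2],[0,-5.3,-17.8,0,0,0.1,-2],[0,-5.3,-17.8,0,0,0.1,-2],[0,-5.3,-17.8,0,0,0.1,-2],[0,-5.3,-17.8,0,0,0.1,-2]]]' 30; python3 - <<'E'
from h import *
c=shot('wrist','w10'); im=c['frame']
cv2.imwrite('pics/w10z.png',cv2.resize(im[130:280,220:420],None,fx=4,fy=4,interpolation=cv2.INTER_CUBIC))
go(.449,-.1563,.005,78.5)
E
```

```text
time_s: 17.7
tool_pos: [0.4491, -0.1553, 0.2112]
orientation: [0.703, 0.075, 0.704, -0.074]
force: [0.8, 0.5, 0.3]
gripper_width: 0.0879
t 17.75 tcp [ 0.4494 -0.1549  0.2115] jaw 78.0 toolx [-0.001  0.001 -1.   ] q [-0.4  -0.25  1.57  0.    1.82 -1.76] w 0.0877 F [0.6 1.1 0.5]
shift [-0.02 -0.06 -8.26]
turn [-0.01 -0.01  0.09]
turn [-2.000e-02  1.000e-02 -2.991e+01]
```

View pics/w10z.png

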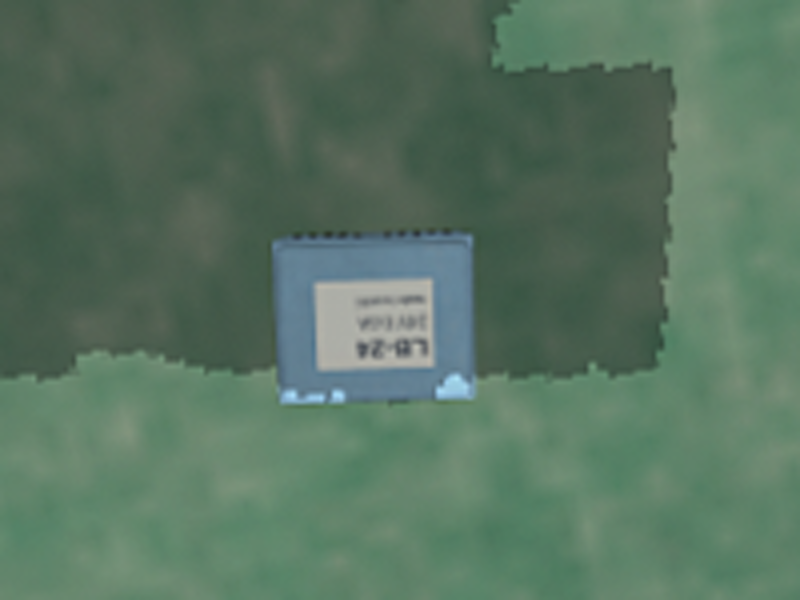

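```bash
python3 - <<'E'
from h import *
c=load('w10'); g=lambda x,y:(220+x/4-.4,130+y/4-.4)
ang=lambda a,b:round(float(np.degrees(np.arctan2(*(b-a)[::-1]))),1)
Q=np.array([ray(c,*g(*p),.0205)[:2] for p in [(273,240),(473,235),(475,398),(282,403)]]);print(Q.round(4).tolist(),Q.mean(0),[ang(Q[i],Q[(i+1)%4]) for i in range(4)])
go(*Q.mean(0),.005,79.5)
E
```

```text
[[0.4265, -0.1739], [0.4341, -0.1332], [0.4681, -0.1395], [0.4607, -0.1797]] [ 0.44737094 -0.15657604] [79.4, -10.5, -100.5, 170.3]
t 17.75 tcp [ 0.4494 -0.1549  0.2115] jaw 78.0 toolx [-0.001  0.001 -1.   ] q [-0.4  -0.25  1.57  0.    1.82 -1.76] w 0.0877 F [0.6 1.1 0.5]
shift [-0.08 -0.07 -8.26]
turn [-0.01 -0.01  0.26]
turn [-2.000e-02  1.000e-02 -2.974e+01]
```

```bash
python3 -m jog '[[[0,-0.07,-0.07,-1.5,0,0,0.26],[0,-0.07,-0.07,-3,0,0,0.26],[0,-0.07,-0.07,-5,0,0,0.26],[0,-0.07,-0.07,-6.5,0,0,0.26],[0,-0.07,-0.07,-7.5,0,0,0.26],[0,-0.07,-0.07,-8,0,0,0.26],[0,-0.07,-0.07,-8.2,0,0,0.26],[0,-0.07,-0.07,-8.24,0,0,0.26],[0.3,-0.07,-0.07,-8.24,0,0,0.26],[0.5,-0.07,-0.07,-8.24,0,0,0.26],[1,-0.07,-0.07,-8.24,0,0,0.26],[1,-0.07,-0.07,-8.24,0,0,0.26],[1,-0.07,-0.07,-8.24,0,0,0.26],[1,-0.07,-0.07,-8.24,0,0,0.26],[1,-0.07,-0.07,-8.24,0,0,0.26]]]' 30;python3 -m jog '[[[1,0,0,0.5,0,0,0],[1,0,0,2,0,0,0],[1,0,0,4,0,0,0],[1,0,0,5.5,0,0,0],[1,0,0,6.3,0,0,0],[1,0,0,6.3,0,0,0]]]' 30; python3 - <<'E'
from h import *
shot('wrist','w11');go(.440,.261,.17,90)
E
```

```text
time_s: 19.25
tool_pos: [0.4477, -0.1567, 0.0056]
orientation: [0.704, 0.065, 0.705, -0.064]
force: [0.2, 0.3, 0.6]
gripper_width: 0.0404
time_s: 19.85
tool_pos: [0.4492, -0.1573, 0.168]
orientation: [0.706, 0.064, 0.702, -0.065]
force: [0.5, -0.1, 0.5]
gripper_width: 0.0407
t 19.9 tcp [ 0.4484 -0.157   0.165 ] jaw 79.5 toolx [ 0.002 -0.001 -1.   ] q [-0.41 -0.25  1.66  0.    1.73 -1.8 ] w 0.0407 F [-0.1 -0.2 -1.5]
shift [-0.33 16.72  0.2 ]
turn [0.01 0.02 1.75]
turn [ 4.000e-02 -1.000e-02 -2.825e+01]
```

View pics/w11.png

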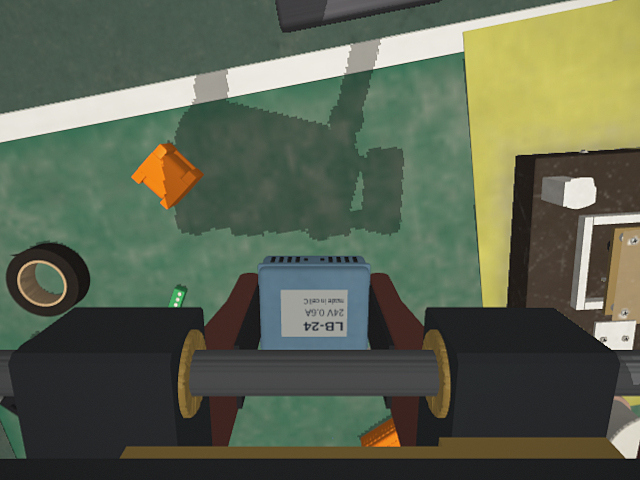

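```bash
python3 -m jog '[[[1,-0.33,16.7,0.8,0,0,1.75],[1,-0.33,16.7,0.8,0,0,1.75],[1,-0.33,16.7,0.8,0,0,1.75],[1,-0.33,16.7,0.8,0,0,1.75],[1,-0.33,16.7,0.8,0,0,1.75],[1,-0.33,16.7,0.8,0,0,1.75],[1,-0.33,16.7,0.8,0,0,1.75],[1,-0.33,16.7,0.8,0,0,1.75],[1,-0.33,16.7,0.8,0,0,1.75],[1,-0.33,16.7,0.8,0,0,1.75],[1,-0.33,16.7,0.8,0,0,1.75]]]' 30; python3 - <<'E'
from h import *
shot('wrist','w12');go(.440,.261,.013,90)
E
```

```text
time_s: 21.0
tool_pos: [0.4395, 0.26, 0.1831]
orientation: [0.707, -0.001, 0.707, -0.0]
force: [1.1, -1.5, -0.0]
gripper_width: 0.0407
t 21.05 tcp [0.4398 0.2595 0.1835] jaw 90.0 toolx [ 0.    -0.002 -1.   ] q [ 0.47 -0.15  1.54 -0.    1.76 -1.1 ] w 0.0407 F [-0.5  0.9 -0.4]
shift [ 0.01  0.06 -6.82]
turn [0.02 0.   0.  ]
turn [ 1.e-02 -3.e-02 -3.e+01]
```

View pics/w12.png

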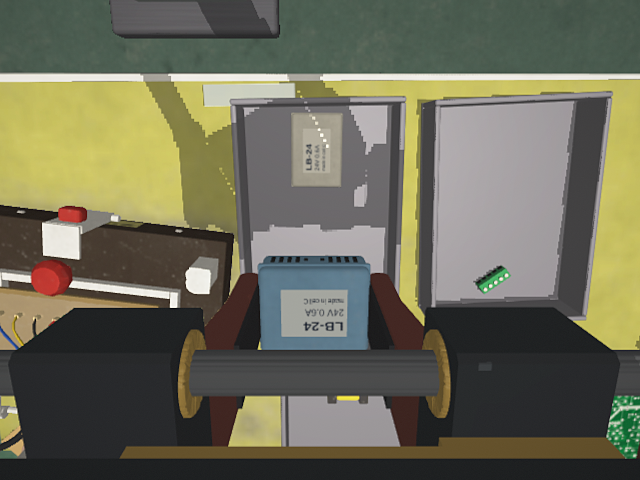

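```bash
python3 -m jog '[[[1,0.02,0.06,-1.5,0,0,0],[1,0.02,0.06,-3,0,0,0],[1,0.02,0.06,-4.5,0,0,0],[1,0.02,0.06,-5.5,0,0,0],[1,0.02,0.06,-6,0,0,0],[1,0.02,0.06,-6.4,0,0,0],[1,0.02,0.06,-6.65,0,0,0],[1,0.02,0.06,-6.75,0,0,0],[1,0.02,0.06,-6.8,0,0,0],[1,0.02,0.06,-6.83,0,0,0],[0.5,0.02,0.06,-6.83,0,0,0],[0.3,0.02,0.06,-6.83,0,0,0],[0.3,0.02,0.06,-6.83,0,0,0],[0.3,0.02,0.06,-6.83,0,0,0],[0.3,0.02,0.06,-6,0,0,0],[0.3,0.02,0.06,-4,0,0,0],[0.3,0.02,0.06,-2,0,0,0],[0.3,0.02,0.06,0,0,0,0],[0.3,0.02,0.06,1,0,0,0],[0.3,0.02,0.06,1,0,0,0]]]' 30; python3 - <<'E'
from h import *
shot('wrist','w13');go(.501,-.2835,.21,65)
c=load('w10')
E
```

```text
time_s: 23.05
tool_pos: [0.4418, 0.2618, 0.2142]
orientation: [0.71, 0.001, 0.704, 0.001]
force: [0.9, 0.1, -0.1]
gripper_width: 0.0616
t 23.1 tcp [0.4411 0.2614 0.2109] jaw 90.0 toolx [ 0.005  0.    -1.   ] q [ 0.47 -0.15  1.49 -0.    1.8  -1.1 ] w 0.0615 F [-0.6  0.7 -0.9]
shift [  2.4  -21.8   -0.04]
turn [ 0.01  0.04 -4.17]
turn [-6.000e-02  1.000e-02  2.583e+01]
```

View pics/w13.png

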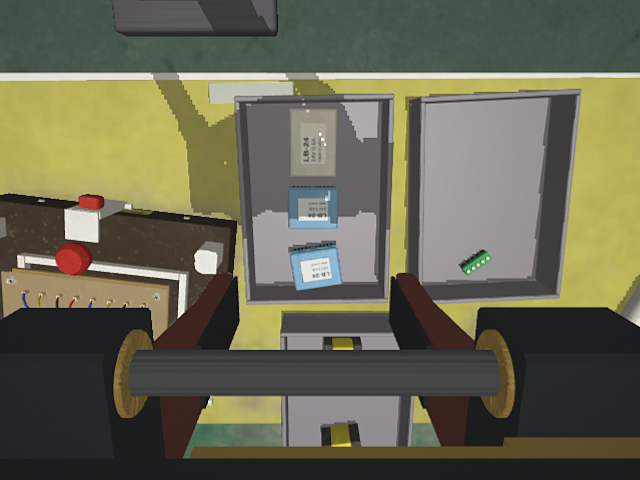

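```bash
python3 -m jog '[[[0.3,2.4,-21.8,0,0,0,-4.6],[0.3,2.4,-21.8,0,0,0,-4.6],[0.3,2.4,-21.8,0,0,0,-4.6],[0.3,2.4,-21.8,0,0,0,-4.6],[0.3,2.4,-21.8,0,0,0,-4.6],[0.3,2.4,-21.8,0,0,0,-4.6],[0.3,2.4,-21.8,0,0,0,-4.6],[0.3,2.4,-21.8,0,0,0,-4.6],[0.3,2.4,-21.8,0,0,0,-4.6],[0.3,2.4,-21.8,0,0,0,-4.6],[0.3,2.4,-21.8,0,0,0,-4.6],[0.3,2.4,-21.8,0,0,0,-4.6],[0.3,2.4,-21.8,0,0,0,-4.6],[0.3,2.4,-21.8,0,0,0,-4.6]]]' 15; python3 - <<'E'
from h import *
c=shot('wrist','w14'); im=c['frame']
cv2.imwrite('pics/w14z.png',cv2.resize(im[130:280,220:420],None,fx=4,fy=4,interpolation=cv2.INTER_CUBIC))
go(.501,-.2835,.21,65)
E
```

```text
time_s: 24.5
tool_pos: [0.5008, -0.2824, 0.2096]
orientation: [0.688, 0.168, 0.686, -0.168]
force: [-0.3, 0.5, -0.5]
gripper_width: 0.0618
t 24.55 tcp [ 0.501  -0.2821  0.2103] jaw 62.5 toolx [ 0.003 -0.001 -1.   ] q [-0.57  0.02  1.33  0.    1.79 -1.66] w 0.0614 F [-0.  -0.3  0. ]
shift [-0.   -0.05 -0.01]
turn [0.01 0.03 0.42]
turn [ 5.000e-02 -2.000e-02 -2.958e+01]
```

View pics/w14z.png

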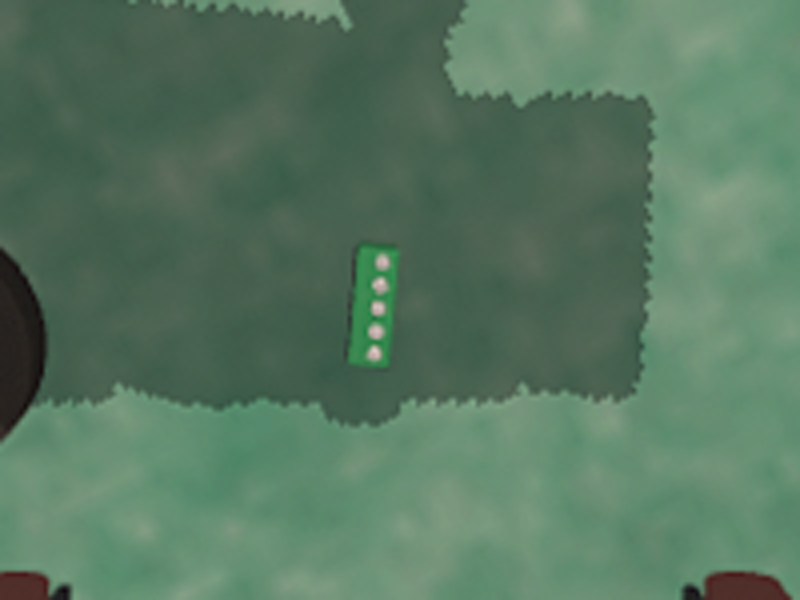

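View pics/w14.png

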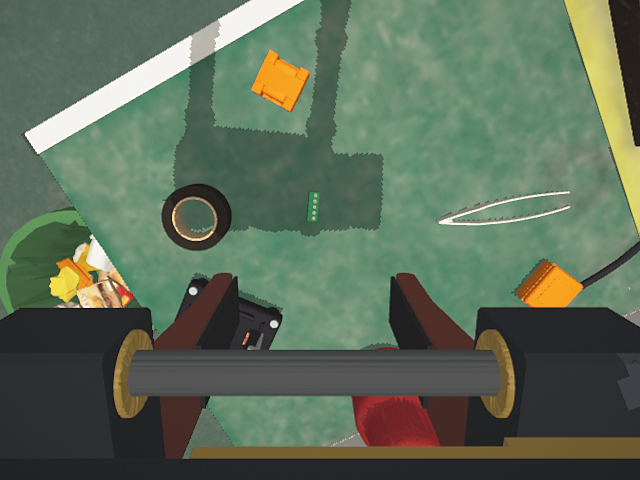

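```bash
python3 - <<'E'
from h import *
c=load('w14'); g=lambda x,y:(220+x/4-.4,130+y/4-.4)
ang=lambda a,b:round(float(np.degrees(np.arctan2(*(b-a)[::-1]))),1)
Q=np.array([ray(c,*g(*p),.01)[:2] for p in [(360,246),(398,249),(388,366),(350,362)]]);print(Q.round(4).tolist(),Q.mean(0),[ang(Q[i],Q[(i+1)%4]) for i in range(4)],[np.linalg.norm(Q[i]-Q[(i+1)%4]).round(4) for i in range(4)])
go(*Q.mean(0),.003,57.5)
E
```

```text
[[0.4858, -0.2797], [0.4901, -0.2728], [0.5116, -0.2864], [0.5071, -0.2932]] [ 0.4986285  -0.28301212] [58.0, -32.2, -123.6, 147.5] [np.float64(0.0081), np.float64(0.0255), np.float64(0.0083), np.float64(0.0253)]
t 24.55 tcp [ 0.501  -0.2821  0.2103] jaw 62.5 toolx [ 0.003 -0.001 -1.   ] q [-0.57  0.02  1.33  0.    1.79 -1.66] w 0.0614 F [-0.  -0.3  0. ]
shift [-0.1  -0.04 -8.29]
turn [ 0.01  0.03 -0.83]
turn [-5.000e-02  2.000e-02  2.917e+01]
```

```bash
python3 -m jog '[[[0.5,-0.09,-0.04,-1.5,0,0,-0.8],[0.5,-0.09,-0.04,-3,0,0,-0.8],[0.5,-0.09,-0.04,-5,0,0,-0.8],[0.5,-0.09,-0.04,-6.5,0,0,-0.8],[0.5,-0.09,-0.04,-7.5,0,0,-0.8],[0.5,-0.09,-0.04,-8,0,0,-0.8],[0.5,-0.09,-0.04,-8.2,0,0,-0.8],[0.5,-0.09,-0.04,-8.26,0,0,-0.8],[0.5,-0.09,-0.04,-8.28,0,0,-0.8],[0.7,-0.09,-0.04,-8.28,0,0,-0.8],[1,-0.09,-0.04,-8.28,0,0,-0.8],[1,-0.09,-0.04,-8.28,0,0,-0.8],[1,-0.09,-0.04,-8.28,0,0,-0.8],[1,-0.09,-0.04,-8.28,0,0,-0.8],[1,-0.09,-0.04,-8.28,0,0,-0.8],[1,-0.09,-0.04,-8.28,0,0,-0.8]]]' 15;python3 -m jog '[[[1,0,0,0.3,0,0,0],[1,0,0,1.5,0,0,0],[1,0,0,3.5,0,0,0],[1,0,0,5,0,0,0],[1,0,0,6.3,0,0,0],[1,0,0,6.3,0,0,0]]]' 15; python3 - <<'E'
from h import *
shot('wrist','w15');go(.41,.395,.17,90)
E
```

```text
time_s: 26.15
tool_pos: [0.4988, -0.2832, 0.0034]
orientation: [0.68, 0.197, 0.678, -0.197]
force: [0.5, -0.3, 1.1]
gripper_width: 0.0089
time_s: 26.75
tool_pos: [0.5008, -0.2844, 0.1681]
orientation: [0.684, 0.195, 0.674, -0.198]
force: [0.2, -0.6, -0.2]
gripper_width: 0.0083
t 26.8 tcp [ 0.5    -0.2839  0.1647] jaw 57.7 toolx [ 0.009 -0.005 -1.   ] q [-0.58  0.01  1.42  0.    1.7  -1.58] w 0.0089 F [-0.6 -0.3  0.2]
shift [-3.6  27.16  0.21]
turn [0.02 0.09 5.39]
turn [  0.12  -0.03 -24.61]
```

View pics/w15.png

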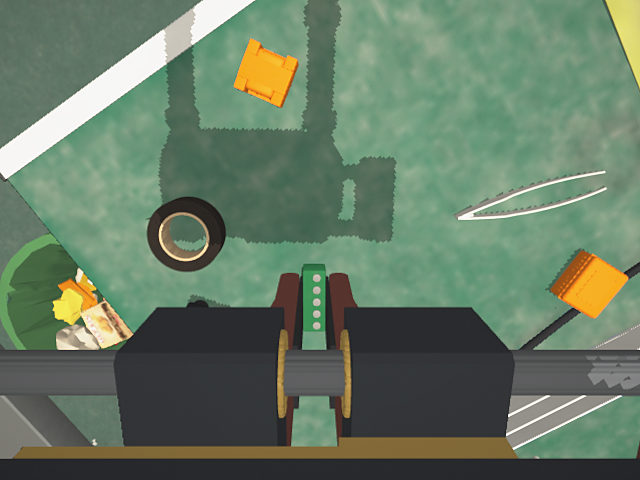

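```bash
python3 -m jog '[[[1,-3.6,27.3,0.8,0,0.09,5.4],[1,-3.6,27.3,0.8,0,0.09,5.4],[1,-3.6,27.3,0.8,0,0.09,5.4],[1,-3.6,27.3,0.8,0,0.09,5.4],[1,-3.6,27.3,0.8,0,0.09,5.4],[1,-3.6,27.3,0.8,0,0.09,5.4],[1,-3.6,27.3,0.8,0,0.09,5.4],[1,-3.6,27.3,0.8,0,0.09,5.4],[1,-3.6,27.3,0.8,0,0.09,5.4],[1,-3.6,27.3,0.8,0,0.09,5.4],[1,-3.6,27.3,0.8,0,0.09,5.4],[1,-3.6,27.3,0.8,0,0.09,5.4],[1,-3.6,27.3,0.8,0,0.09,5.4],[1,-3.6,27.3,0.8,0,0.09,5.4],[1,-3.6,27.3,0.8,0,0.09,5.4],[1,-3.6,27.3,0.8,0,0.09,5.4],[1,-3.6,27.3,0.8,0,0.09,5.4],[1,-3.6,27.3,0.8,0,0.09,5.4]]]' 15; python3 - <<'E'
from h import *
shot('wrist','w16');go(.41,.399,.0105,90)
E
```

```text
time_s: 28.6
tool_pos: [0.4104, 0.3973, 0.1846]
orientation: [0.707, -0.001, 0.707, -0.001]
force: [0.7, -0.6, -0.5]
gripper_width: 0.0087
t 28.65 tcp [0.4105 0.3974 0.1848] jaw 90.0 toolx [ 0.001 -0.002 -1.   ] q [ 0.71  0.01  1.38 -0.    1.75 -0.86] w 0.0091 F [ 0.  -0.2 -0.6]
shift [-0.02  0.07 -6.97]
turn [0.02 0.01 0.  ]
turn [ 2.e-02 -3.e-02 -3.e+01]
```

View pics/w16.png

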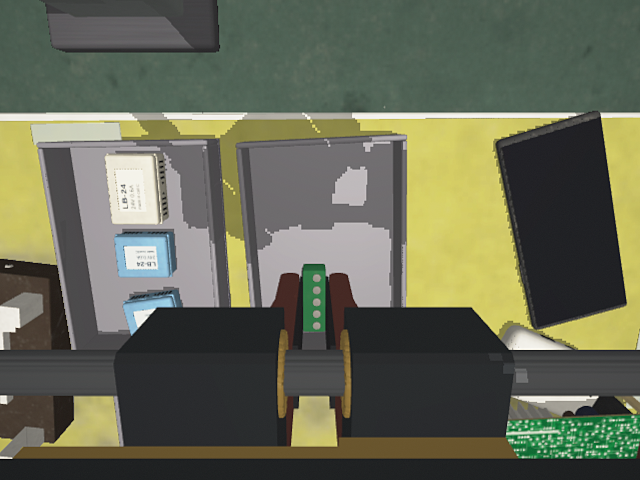

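```bash
python3 -m jog '[[[1,0,0.06,-1.5,0,0,0],[1,0,0.06,-3,0,0,0],[1,0,0.06,-4.5,0,0,0],[1,0,0.06,-5.5,0,0,0],[1,0,0.06,-6.2,0,0,0],[1,0,0.06,-6.6,0,0,0],[1,0,0.06,-6.8,0,0,0],[1,0,0.06,-6.9,0,0,0],[1,0,0.06,-6.95,0,0,0],[1,0,0.06,-6.97,0,0,0],[0.8,0,0.06,-6.97,0,0,0],[0.65,0,0.06,-6.97,0,0,0],[0.65,0,0.06,-6.97,0,0,0],[0.65,0,0.06,-6.97,0,0,0],[0.65,0,0.06,-6,0,0,0],[0.65,0,0.06,-4,0,0,0],[0.65,0,0.06,-2,0,0,0],[0.65,0,0.06,0,0,0,0],[0.65,0,0.06,1,0,0,0],[0.65,0,0.06,1,0,0,0]]]' 15; python3 - <<'E'
from h import *
shot('wrist','w17');c=shot('top','top3');shot('scene','s3');go(.41,.399,.0105,90)
a=load('top0')['frame'];cv2.imwrite('pics/d.png',cv2.resize(c['frame'][150:370,100:540],None,fx=1.8,fy=1.8,interpolation=cv2.INTER_CUBIC))
d=cv2.absdiff(a,c['frame']).max(2);cv2.imwrite('pics/dd.png',cv2.resize(d[150:370,100:540],None,fx=1.8,fy=1.8))
E
```

```text
time_s: 30.65
tool_pos: [0.4118, 0.4, 0.2159]
orientation: [0.71, 0.002, 0.704, 0.001]
force: [-0.9, -0.9, 0.2]
gripper_width: 0.0311
t 30.8 tcp [0.4102 0.3986 0.2082] jaw 90.0 toolx [-0.    -0.004 -1.   ] q [ 0.71  0.02  1.33 -0.    1.79 -0.86] w 0.0309 F [ 0.4 -0.5 -0.2]
shift [-0.01  0.02 -7.91]
turn [ 0.03 -0.    0.  ]
turn [ -0.    -0.05 -30.  ]
```

View pics/w17.png

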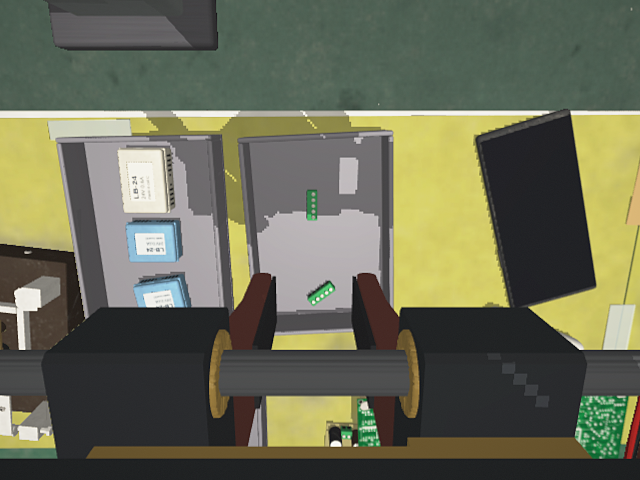

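View pics/d.png

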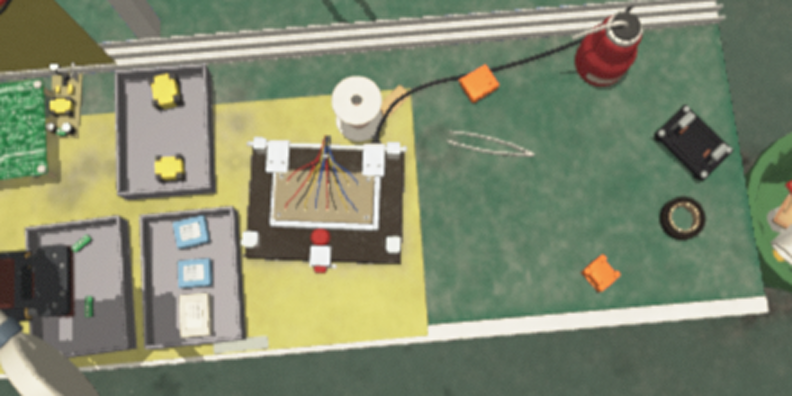

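View pics/dd.png

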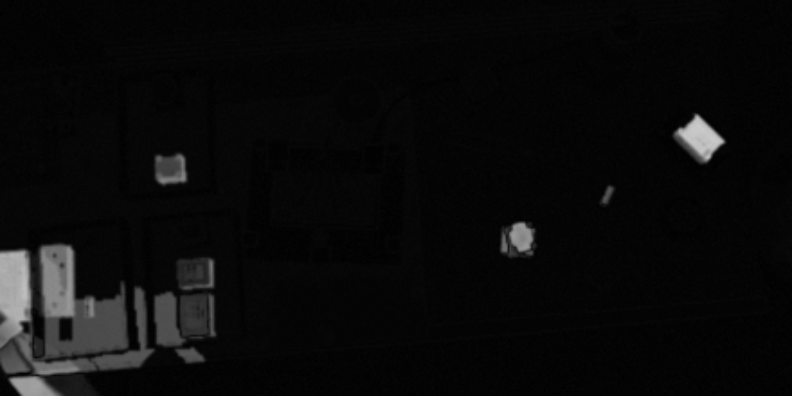

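The wrist view shows the terminal upright in its tray at (312,204), clear of the sample. The difference image shows changes only at the four parts, at their old and new places, plus the arm and its shadow. The bottle, bobbin, tape, tweezers, orange look-alikes and samples haven't moved.

```bash
python3 - <<'E'
from h import *
print(order.job_done())
E
```

```text
the job is handed in; nothing more can be done
None
```

I sorted all four parts into their trays and handed the job in at about 31 s on the robot's clock, well under the 72 s limit.

- **Order:** I pulled the cream module straight up out of its holder first and set it in the module tray. Then came the transformer, the blue module into the module tray, and the terminal block.
- **Final checks:** In the last wrist and top pictures, every part lies flat inside the tray of its own kind, clear of the part already there. Comparing the top view before and after showed changes only where those four parts had been and now are, and at the arm and its shadow. The bottle, bobbin, tape roll, tweezers, orange look-alikes and the parts already in the trays had not moved.
- **Hand-in state:** The gripper was empty and hanging about 0.2 m above the terminal tray.
- **Forces:** No reading I took passed about 6 N. I read the wrist force only at the end of each move, so any peak during a move, such as the pull past the catches, was not recorded.
- **Disagreements:** The top camera placed the cream module about 5 mm from where the wrist camera did. I used the wrist values because the sizes measured from them matched the given ones.

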